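Slide a wet sign plate out over the end of the painting ledge

TASK

Two freshly sprayed sign plates lie flat on the plywood ledge in the spray booth. With your fingertips against its edge, gently push the yellow plate along the ledge, out over the end of the ledge that it is nearer to, until about a third of its length sticks out square beyond that end, so that a hand can take it from below. The coloured paint is wet, so touch the plate only on its white rim and edges; do not lift or tip it, and leave the blue plate and everything else where it is.

Things in the scene. Friction and masses are not known exactly. Their poses are not given: they have to be found in the camera images.
- ledge: The painting ledge, fixed: a plywood board 280 mm deep (x) and 640 mm long (y), 15 mm thick, on two battens, its flat top 90 mm above the table. Both ends (y = +320 and -320 mm) and the front side (x = -140 mm, towards the robot) are open; along the back (x = 128 to 140 mm) a strip stands 20 mm above the board. Origin on the table under the board's middle, z up.
- yellow_plate: The plate to push: rigid plastic sign plate, white with a yellow field, 100 wide (x), 150 long (y), 6 mm thick, 0.1 to 0.2 kg, loose, flat on one half of the ledge, its length along it but up to 0.25 rad askew. Origin: centre of its underside. 80 mm or more from the blue plate, its outer edge 40 to 115 mm short of its end of the ledge. Slides with friction, stops when the push stops.
- yellow_plate_paint: The wet yellow field on top of the yellow plate, 76 x 126 mm, centred, which leaves a 12 mm white rim all round; it stands about 0.7 mm above the rim. It must not be touched. Same origin and axes as the plate.
- blue_plate: The other sign plate, same size and build as the yellow one, white with a wet blue field. Lies on the other half of the ledge and stays there. Origin at the centre of its underside.
- jar_green: Small paint jar with a green cap, 42 mm across, 50 mm tall, on the back part of the ledge; origin at the centre of its base (a bystander, leave it where it is)
- jar_red: Small paint jar with a red cap, 42 mm across, 50 mm tall, on the back part of the ledge; origin at the centre of its base (a bystander, leave it where it is)
- tape_roll: Roll of masking tape, 90 mm across, 25 mm high, flat on the table; origin at the centre of its base (a bystander, leave it where it is)
- mixing_cup: White mixing cup, 64 mm across the rim, 60 mm tall, on the table; origin at the centre of its base (a bystander, leave it where it is)
- spray_can: Blue spray can, 65 mm across, 190 mm tall, on the table; origin at the centre of its base (a bystander, leave it where it is)
- brush: Paint brush lying on the table; origin underneath its middle (a bystander, leave it where it is)
Mind the look-alikes: they are no part of the job. Leave any red or turquoise look-alike of the yellow_plate alone.

How it is judged:
By the outcome, as a careful person would: the job done as asked, in the order asked, and still so for the second after the job is handed in, with the robot touching nothing.
It also fails if it takes over 45 s, if anything falls off the work surface, if the arm or the gripper's body presses on something with over 40 N, if the wrist force passes 120 N, or if a joint passes its speed limit or range.

ROBOT

A 7-joint arm with a two-finger parallel gripper is mounted at the origin on the work surface. World frame = base frame: x ahead of the robot, y to its left, z up, the work surface at z = 0. Lengths are in m, angles in rad, forces in N, time in s.
With the tool pointing down it reaches from about 0.425 to 0.95 m from the base axis. Payload 4.7 kg.
Tool frame: the origin (TCP) lies between the finger pads; the fingertips stand 25 mm ahead of it and the grasp point (between the pads) lies 6 mm ahead of it; x points along the fingers, z is the direction in which the jaws open and shut, and the axes are right-handed (so a half turn about x gives the same grasp; the last joint's range is limited). The gripper opens to 85 mm and grips with 20 to 120 N. Pads are 22 mm wide; open, the fingers measure 114 mm over their backs; the gripper's body (76 mm by 85 mm) begins 54 mm behind the grasp point. The pads swing forward as they close: fully open they stand 13 mm farther back than shut.
Start: joints at [1.287, 0.469, -0.049, 1.532, 0.024, 1.141, -0.082], TCP at [0.17, -0.653, 0.256] pointing down, gripper open.
Joint ranges: [-2.59, 2.59], [-0.33, 1.99], [-1.39, 1.29], [0.1, 2.45], [-1.04, 4.18], [0.21, 1.99], [-2.66, 2.66]. Speed limits (rad/s): [2.57, 2.57, 3.14, 3.14, 3.14, 3.14, 3.14].

INTERFACE

Orientations are given as a 3x3 rotation matrix whose columns are the frame's x, y, z axes.
In Python, from rig import * gives the robot as it stands. Calls block until the motion is done:
- movep(position, orientation): joint-space move of the TCP to a pose.
- move_l(position, attitude=None, feed=0.15, until_force=None): straight line of the TCP; attitude=None keeps the orientation; feed is the mean speed in m/s. With until_force (N) it stops when the force on the tool has changed by that much, and returns True; else False.
- move_joints(angles): joint-space move.
- command_gripper(opening, newtons=None): finger opening in m; newtons is the grip in N (None keeps the last); returns when the fingers have stopped.
- sleep(seconds).
- inverse_kinematics(position, orientation): joint angles nearest the present ones, or None.
- sense(): the state.
- camera(name): name is "scene" or "top" or "wrist"; returns (picture, depth): 480x640x3 uint8, red, green, blue; 480x640 float32, m along the optical axis (not along the pixel's ray), 0 where there is no reading.
- camera_params(name): a dict with "K" (3x3 intrinsics, pixels), "position" and "rotation" of the camera in the world; the wrist camera has in their place "tool_from_camera" (4x4, takes a point from camera to tool coordinates, whose origin is the TCP and whose axes are the tool frame's). Camera axes: x right, y down, z forward; pixel columns grow to the right and rows downward; lengths in m; the calibration is good to about 2 mm. A picture is of the moment at which its call begins: read the wrist's pose just before it. camera_params takes no time and is no camera call.
A pose or a line that the arm cannot do raises Unreachable and nothing moves.
- finish_job(): hands the job in, once; it reports no verdict.
The state is a dict: "time_s": time; "joint_pos": joint angles; "qd": joint speeds; "joint_efforts": joint torques, N m; "position": TCP position; "tcp_rot": TCP orientation; "wrist_force": force on the tool from outside, world axes, zero at the start; "ft_torque": the same for the moment, N m; "finger_gap": finger opening in m.
Only numpy, scipy, OpenCV 4.12 (cv2) and the standard library are available. Lean on these libraries where they do the work, as an engineer would, in place of code of your own. Each camera call takes 0.05 s, during which the arm holds its last target.

## Working session

There is one attempt and no reset: what is moved stays moved. The work goes in short steps, each a Python script; the robot and the scene stay as the last script left them, time stands still between calls to the robot, and variables do not carry over. Pictures are saved under pics/ and viewed, and the job is handed in when it is done.

```bash
mkdir -p pics; ls; python3 - <<'E'
from rig import *
import cv2, numpy as np
np.set_printoptions(precision=4,suppress=True)
for n in ("scene","top"):
    p,d=camera(n); cv2.imwrite(f"pics/{n}0.png",p[:,:,::-1]); np.save(f"pics/{n}0.npy",d)
    c=camera_params(n); print(n,c["K"],c["position"],c["rotation"])
print(camera_params("wrist"))
s=sense(); print(s["time_s"],s["position"],s["tcp_rot"],s["finger_gap"],s["wrist_force"])
E
```

```text
pics
scene [[536.2877   0.     322.649 ]
 [  0.     536.2877 241.767 ]
 [  0.       0.       1.    ]] [1.5492 0.1156 0.7769] [[-0.1037  0.5383 -0.8363]
 [ 0.9945  0.0437 -0.0951]
 [-0.0146 -0.8416 -0.5399]]
top [[478.9582   0.     317.839 ]
 [  0.     478.9582 244.4596]
 [  0.       0.       1.    ]] [ 0.3057 -0.0014  1.3879] [[-0.0095 -0.992   0.1257]
 [-0.9999  0.0103  0.0057]
 [-0.007  -0.1256 -0.9921]]
{'K': array([[389.0534,   0.    , 320.8604],
       [  0.    , 389.0534, 235.4262],
       [  0.    ,   0.    ,   1.    ]]), 'tool_from_camera': array([[ 0.0018, -0.3075,  0.9516, -0.1167],
       [-0.    , -0.9516, -0.3075,  0.0791],
       [ 1.    ,  0.0006, -0.0018, -0.    ],
       [ 0.    ,  0.    ,  0.    ,  1.    ]])}
0.1 [ 0.17   -0.6528  0.2554] [[-0.0005  0.9677  0.2521]
 [ 0.0016  0.2521 -0.9677]
 [-1.     -0.0001 -0.0017]] 0.08570514209185873 [ 0.1773 -0.8003 -0.0526]
```

View pics/top0.png

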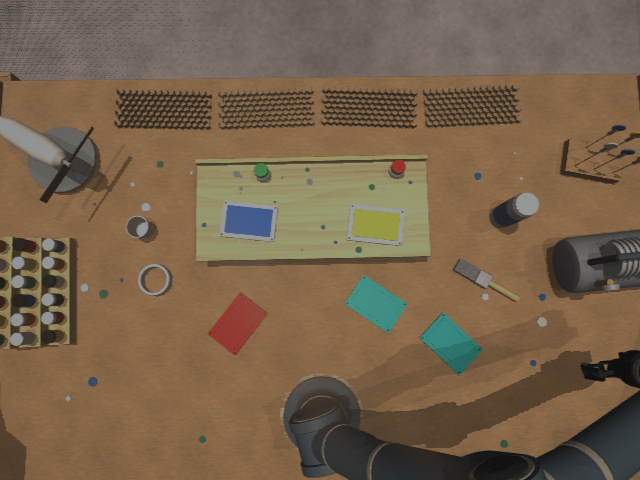

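View pics/scene0.png

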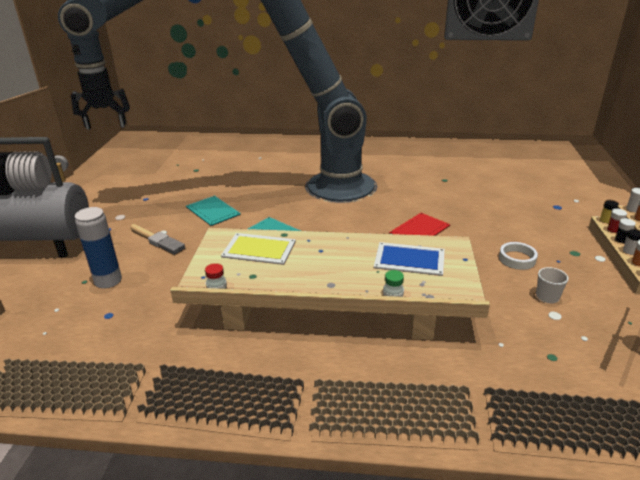

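The yellow plate is at about (376,225) in the top view, on the ledge's right half (−y), nearer the right end at col ~428. The blue plate is at (249,221). The red and turquoise plates on the table are look-alikes. Next I'll measure the ledge and the plate.

```bash
cat > h.py <<'E'
import cv2, numpy as np
np.set_printoptions(precision=4,suppress=True)
def ray(uv,c,z,R=None,p=None):
    K=c["K"]; R=c["rotation"] if R is None else R; p=c["position"] if p is None else p
    uv=np.atleast_2d(np.asarray(uv,float))
    d=np.c_[uv,np.ones(len(uv))]@np.linalg.inv(K).T@np.asarray(R).T
    return p+d*((z-p[2])/d[:,2])[:,None]
def cloud(d,c):
    v,u=np.mgrid[:480,:640]; K=c["K"]
    P=np.stack([(u-K[0,2])/K[0,0]*d,(v-K[1,2])/K[1,1]*d,d],-1)
    return P@np.asarray(c["rotation"]).T+c["position"]
def biggest(m):
    cs,_=cv2.findContours(m.astype(np.uint8),cv2.RETR_EXTERNAL,cv2.CHAIN_APPROX_NONE)
    return max(cs,key=cv2.contourArea)[:,0,:]
def rect(P):
    (cx,cy),(w,h),a=cv2.minAreaRect(P[:,:2].astype(np.float32)*1000)
    box=cv2.boxPoints(((cx,cy),(w,h),a))/1000
    e=[box[1]-box[0],box[2]-box[1]]; l=max(e,key=np.linalg.norm); l=l*np.sign(l[1])
    return np.array([cx,cy])/1000,sorted([w,h]),np.arctan2(-l[0],l[1]),box  # yaw of long axis from +y
def colmask(p,lo,hi):
    return cv2.inRange(cv2.cvtColor(p,cv2.COLOR_RGB2HSV),lo,hi)>0
E
python3 - <<'E'
from rig import *
from h import *
for n in ("top","scene"):
    c=camera_params(n); d=np.load(f"pics/{n}0.npy"); p=cv2.imread(f"pics/{n}0.png")[:,:,::-1].copy()
    P=cloud(d,c)
    m=(abs(P[...,2]-.09)<.012)&(P[...,0]>.3)&(P[...,0]<.95)&(abs(P[...,1])<.5)&(d>0)
    m=cv2.morphologyEx(m.astype(np.uint8),cv2.MORPH_OPEN,np.ones((3,3)))
    k=biggest(m); print(n,"z",np.median(P[m>0][:,2])); r=rect(ray(k,c,.09)); print("ledge",*r)
    for nm,lo,hi in(("yellow",(24,150,120),(34,255,255)),("blue",(105,150,60),(125,255,255))):
        mm=colmask(p,lo,hi)&(m>0); r=rect(ray(biggest(mm),c,.0967)); print(nm,mm.sum(),*r)
    for nm,lo,hi in(("redjar",(0,150,90),(8,255,255)),("greenjar",(55,120,60),(80,255,255))):
        mm=colmask(p,lo,hi)&(P[...,2]>.11)&(P[...,0]>.4)
        if mm.sum():print(nm,mm.sum(),np.median(P[mm],0))
E
```

```text
top z 0.08998913102939832
ledge [0.5681 0.0231] [273.03802490234375, 639.2343139648438] 0.010910722 [[ 0.4281  0.3412]
 [ 0.4351 -0.298 ]
 [ 0.7081 -0.295 ]
 [ 0.7012  0.3442]]Traceback (most recent call last):
  File "<stdin>", line 10, in <module>
  File "h.py", line 14, in biggest
    return max(cs,key=cv2.contourArea)[:,0,:]
           ~~~^^^^^^^^^^^^^^^^^^^^^^^^
ValueError: max() iterable argument is empty
```

```bash
python3 -c "
import cv2
a=cv2.imread('pics/top0.png')[145:270,190:435];cv2.imwrite('pics/topc.png',cv2.resize(a,None,fx=3.2,fy=3.2,interpolation=2))"
```

```text
(no output)
```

View pics/topc.png

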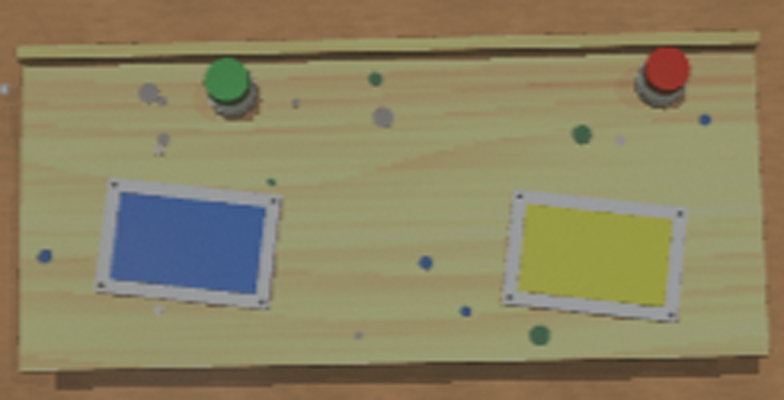

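```bash
python3 - <<'E'
from rig import *
from h import *
for n in ("top","scene"):
    c=camera_params(n); d=np.load(f"pics/{n}0.npy"); p=cv2.imread(f"pics/{n}0.png")[:,:,::-1].copy()
    hsv=cv2.cvtColor(p,cv2.COLOR_RGB2HSV)
    if n=="top": print(hsv[225,376],hsv[221,249],hsv[240,320], hsv[210,352:346:-1])
    P=cloud(d,c)
    m=(abs(P[...,2]-.09)<.012)&(P[...,0]>.3)&(P[...,0]<.95)&(abs(P[...,1])<.5)&(d>0)
    m=cv2.morphologyEx(m.astype(np.uint8),cv2.MORPH_OPEN,np.ones((3,3)))
    k=biggest(m); print(n,"z",np.median(P[m>0][:,2])); r=rect(ray(k,c,.09)); print("ledge",*r)
    for nm,lo,hi,z in(("yellow",(26,165,100),(34,255,255),.0967),("blue",(105,120,60),(125,255,255),.0967),("white",(0,0,110),(180,60,255),.096)):
        mm=colmask(p,lo,hi)&(cv2.dilate(m,np.ones((3,3)))>0)
        cs,_=cv2.findContours(mm.astype(np.uint8),cv2.RETR_EXTERNAL,cv2.CHAIN_APPROX_NONE)
        for q in cs:
            if cv2.contourArea(q)>500: print(nm,cv2.contourArea(q),*rect(ray(q[:,0,:],c,z)))
    for nm,lo,hi in(("redjar",(0,150,90),(8,255,255)),("greenjar",(55,120,60),(80,255,255))):
        mm=colmask(p,lo,hi)&(P[...,2]>.11)&(P[...,0]>.4)
        if mm.sum():print(nm,mm.sum(),np.median(P[mm],0))
E
```

```text
[ 31 145 153] [110 135 142] [ 31  71 154] [[100   5 155]
 [100   5 155]
 [ 20  10 152]
 [ 24  53 150]
 [ 31  70 154]
 [ 31  68 154]]
top z 0.08998913102939832
ledge [0.5681 0.0231] [273.03802490234375, 639.2343139648438] 0.010910722 [[ 0.4281  0.3412]
 [ 0.4351 -0.298 ]
 [ 0.7081 -0.295 ]
 [ 0.7012  0.3442]]
blue 1107.0 [0.5375 0.1956] [73.86597442626953, 122.64929962158203] -0.11206142 [[0.4939 0.1388]
 [0.5673 0.1305]
 [0.581  0.2524]
 [0.5076 0.2606]]
white 2016.0 [ 0.521  -0.1822] [107.12052154541016, 217.1780242919922] -0.07089096 [[ 0.4598 -0.2868]
 [ 0.5667 -0.2943]
 [ 0.5821 -0.0777]
 [ 0.4752 -0.0701]]
white 1958.5 [0.5386 0.1988] [103.284912109375, 158.6282958984375] -0.11417203 [[0.4782 0.1259]
 [0.5808 0.1141]
 [0.5989 0.2717]
 [0.4963 0.2835]]
redjar 142 [ 0.6736 -0.2111  0.139 ]
greenjar 11 [0.6747 0.1624 0.1387]
scene z 0.0888648112400997
ledge [0.558  0.0226] [241.65757751464844, 637.6492919921875] 0.013100465 [[ 0.433   0.3399]
 [ 0.4414 -0.2977]
 [ 0.683  -0.2946]
 [ 0.6747  0.343 ]]
blue 890.5 [0.5417 0.1963] [69.80958557128906, 121.7566909790039] -0.11180951 [[0.5002 0.1397]
 [0.5696 0.1319]
 [0.5832 0.2529]
 [0.5138 0.2607]]
white 1760.5 [0.5432 0.1961] [111.00813293457031, 152.08746337890625] -0.09804129 [[0.4806 0.1258]
 [0.591  0.1149]
 [0.6059 0.2663]
 [0.4955 0.2772]]
white 1602.5 [ 0.5303 -0.1508] [109.13233947753906, 153.20384216308594] -0.11587564 [[ 0.4673 -0.2206]
 [ 0.5757 -0.2332]
 [ 0.5934 -0.081 ]
 [ 0.485  -0.0684]]
redjar 184 [ 0.6831 -0.2082  0.1377]
greenjar 207 [0.6799 0.1585 0.138 ]
```

```bash
python3 - <<'E'
from rig import *
from h import *
for n in ("top","scene"):
    c=camera_params(n); p=cv2.imread(f"pics/{n}0.png")[:,:,::-1].copy()
    mm=colmask(p,(26,110,90),(34,255,255))
    cs,_=cv2.findContours(mm.astype(np.uint8),cv2.RETR_EXTERNAL,cv2.CHAIN_APPROX_NONE)
    for q in cs:
        if cv2.contourArea(q)>400: print(n,cv2.contourArea(q),q[:,0].min(0),q[:,0].max(0),*rect(ray(q[:,0,:],c,.0967)))
psi=.012; u=np.array([np.cos(psi),np.sin(psi),0]); v=np.array([-np.sin(psi),np.cos(psi),0])
for s in (1,-1):
    R=np.c_[[0,0,-1],s*v,s*u]
    for pos in ([.53,-.01,.3],[.53,-.01,.12],[.53,-.2,.12]): print(s,pos,inverse_kinematics(pos,R))
print(sense()["joint_pos"])
E
```

```text
top 1166.0 [352 209] [399 240] [ 0.5232 -0.1521] [75.39421081542969, 124.27083587646484] -0.119439036 [[ 0.4784 -0.2093]
 [ 0.5533 -0.2183]
 [ 0.5681 -0.0949]
 [ 0.4932 -0.0859]]
scene 814.5 [229 237] [287 258] [ 0.5289 -0.1506] [71.08525848388672, 122.13394927978516] -0.11615666 [[ 0.4866 -0.2071]
 [ 0.5572 -0.2153]
 [ 0.5713 -0.094 ]
 [ 0.5007 -0.0858]]
1 [0.53, -0.01, 0.3] [ 0.5951  0.2853 -0.7971  1.7861  0.2212  1.1624 -0.2585]
1 [0.53, -0.01, 0.12] [ 0.4637  0.4902 -0.6719  1.9782  0.4157  0.8122 -0.4309]
1 [0.53, -0.2, 0.12] [ 0.7104  0.5136 -0.5574  1.8992  0.3603  0.829  -0.0242]
-1 [0.53, -0.01, 0.3] [ 0.9051  0.4876 -1.305   1.7736  0.4934  1.2677  2.6277]
-1 [0.53, -0.01, 0.12] [-0.8502  0.6624  1.1121  2.0489 -0.7646  0.9216 -2.443 ]
-1 [0.53, -0.2, 0.12] [-0.4723  0.723   1.1098  1.9653 -0.7969  0.9765 -2.0958]
[ 1.2871  0.4693 -0.0486  1.5336  0.0241  1.141  -0.0823]
```

```bash
cat >> h.py <<'E'
psi=.012; u=np.array([np.cos(psi),np.sin(psi),0]); v=np.array([-np.sin(psi),np.cos(psi),0])
R0=np.c_[[0,0,-1],v,u]
def wristcam(camera,params,sense):
    s=sense(); p,d=camera("wrist"); c=dict(params("wrist")); T=c["tool_from_camera"]
    Rt=np.asarray(s["tcp_rot"]); c["rotation"]=Rt@T[:3,:3]; c["position"]=np.asarray(s["position"])+Rt@T[:3,3]
    return p,d,c
E
python3 - <<'E'
from rig import *
from h import *
s=sense(); move_l(list(s["position"][:2])+[.36],feed=.25)
movep([.53,-.01,.33],R0)
command_gripper(.05)
p,d,c=wristcam(camera,camera_params,sense)
cv2.imwrite("pics/w1.png",p[:,:,::-1]); np.save("pics/w1.npy",d); np.savez("pics/w1c.npz",**c)
s=sense(); print(s["time_s"],s["position"],s["finger_gap"],s["wrist_force"])
E
```

```text
3.7667 [ 0.53 -0.01  0.33] 0.05022571768651749 [-0.664  -0.3358 -0.4975]
```

View pics/w1.png

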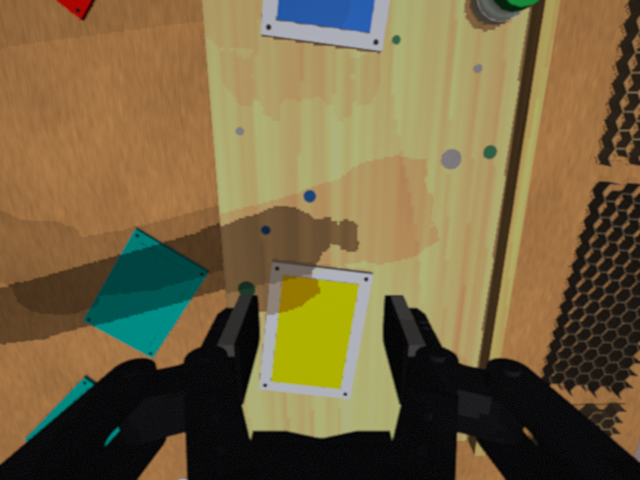

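The wrist view shows the yellow plate between the fingers: corners near (275,263), (372,271), (345,397) and (263,386), with the blue plate at the top. I'll measure it, then touch down on the bare board between the plates.

```bash
python3 - <<'E'
from rig import *
from h import *
c=dict(np.load("pics/w1c.npz")); p=cv2.imread("pics/w1.png")[:,:,::-1].copy()
mm=colmask(p,(24,190,60),(34,255,255)); q=biggest(mm); print(cv2.contourArea(q),*rect(ray(q,c,.0967)))
hsv=cv2.cvtColor(p,cv2.COLOR_RGB2HSV); w=(hsv[...,1]<45)&(hsv[...,2]>110); w[:255]=0; w[:,:255]=0; w[:,380:]=0
q=biggest(cv2.morphologyEx((w|mm).astype(np.uint8),cv2.MORPH_OPEN,np.ones((5,5)))); print(cv2.contourArea(q),*rect(ray(q,c,.096)))
# touch down on bare board
move_l([.530,.01,.15],feed=.15)
hit=move_l([.530,.01,.095],feed=.015,until_force=2.5)
s=sense(); print(hit,s["time_s"],s["position"],s["wrist_force"])
E
```

```text
7305.0 [ 0.5235 -0.1507] [73.40152740478516, 123.40508270263672] -0.12035204 [[ 0.4796 -0.2076]
 [ 0.5525 -0.2164]
 [ 0.5673 -0.0939]
 [ 0.4944 -0.0851]]
7298.5 [ 0.5235 -0.1512] [73.54833221435547, 123.65186309814453] -0.12035104 [[ 0.4795 -0.2081]
 [ 0.5525 -0.217 ]
 [ 0.5674 -0.0942]
 [ 0.4944 -0.0854]]
True 7.4417 [0.5301 0.01   0.1121] [-1.7335  0.4495  4.1948]
```

```bash
python3 - <<'E'
from rig import *
from h import *
z=.1142
def P(y): return [.523-.012*(y+.15),y,z]
move_l(P(.01),feed=.03)
print(sense()["wrist_force"])
move_l(P(-.05),feed=.08)
move_l(P(-.16),attitude=R0,feed=.04)
s=sense(); print(s["time_s"],s["position"],s["wrist_force"])
p,d,c=wristcam(camera,camera_params,sense)
cv2.imwrite("pics/w2.png",p[:,:,::-1]); np.savez("pics/w2c.npz",**c)
for n in("top","scene"): cv2.imwrite(f"pics/{n}2.png",camera(n)[0][:,:,::-1])
t=[cv2.imread("pics/top2.png")[145:270,190:435],cv2.imread("pics/scene2.png")[200:325,150:395]]
cv2.imwrite("pics/m2.png",cv2.resize(np.vstack(t),None,fx=2.3,fy=2.3,interpolation=2))
E
```

```text
[ 0.2351 -0.1365 -0.0736]
11.6833 [ 0.5231 -0.1599  0.1142] [-0.3496  1.3222  0.2654]
```

View pics/m2.png

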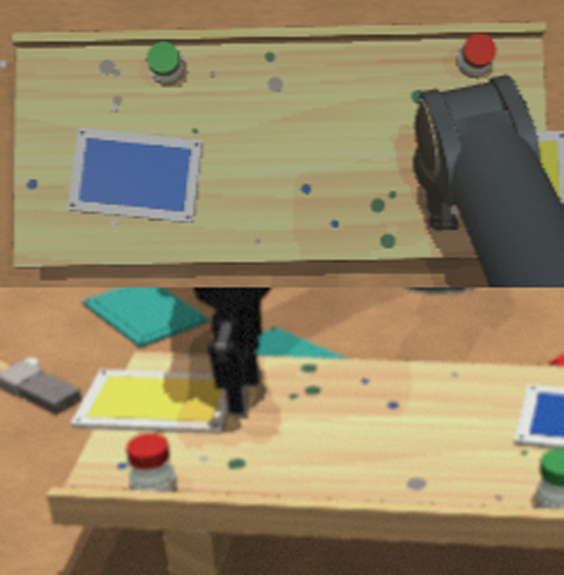

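View pics/w2.png

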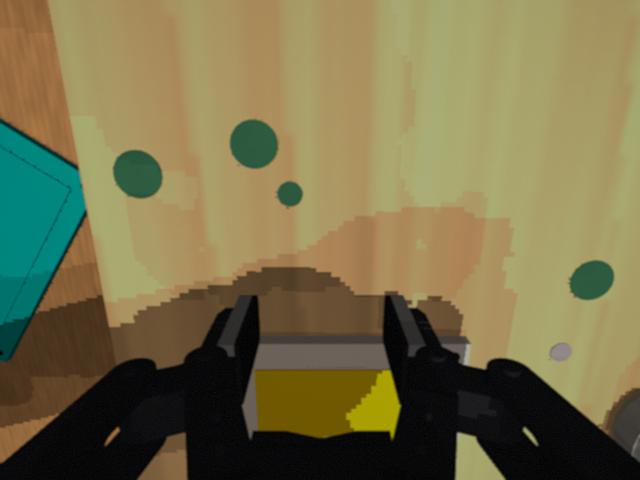

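The plate's pushed edge (row ~340 in the wrist view) now lies square across both fingers, and the plate already sticks out past the ledge end. Next I'll work out the remaining distance from edge and end positions.

```bash
python3 - <<'E'
from h import *
from rig import *
c=dict(np.load("pics/w2c.npz")); p=cv2.imread("pics/w2.png")[:,:,::-1].copy()
for col in (275,300,340,370): print(col,[tuple(map(int,p[r,col])) for r in range(326,376,4)])
print(ray([(275,344),(370,342),(470,341)],c,.096))
c=camera_params("scene"); p=cv2.imread("pics/scene2.png")[:,:,::-1].copy()
mm=colmask(p,(26,110,90),(34,255,255)); q=biggest(mm); print(q.min(0),q.max(0),*rect(ray(q,c,.0967)))
cv2.imwrite("pics/s2c.png",cv2.resize(p[225:300,170:270,::-1],None,fx=7,fy=7,interpolation=0))
E
```

```text
275 [(101, 77, 48), (101, 78, 49), (86, 66, 42), (66, 61, 55), (67, 62, 56), (107, 97, 91), (107, 97, 90), (108, 97, 89), (107, 97, 90), (106, 97, 88), (106, 98, 89), (98, 79, 17), (112, 89, 0)]
300 [(99, 74, 48), (98, 74, 47), (83, 64, 41), (65, 61, 56), (66, 60, 56), (106, 98, 89), (107, 99, 90), (107, 98, 90), (106, 98, 91), (108, 98, 91), (107, 97, 90), (98, 78, 17), (113, 91, 0)]
340 [(103, 80, 52), (106, 80, 53), (88, 66, 44), (65, 59, 55), (67, 60, 57), (109, 99, 92), (109, 99, 92), (107, 97, 89), (106, 96, 89), (107, 99, 90), (102, 94, 87), (97, 79, 15), (114, 90, 0)]
370 [(102, 78, 49), (102, 77, 51), (85, 65, 42), (66, 60, 55), (67, 62, 56), (107, 98, 90), (108, 99, 90), (107, 98, 90), (107, 98, 90), (106, 95, 88), (107, 98, 90), (97, 79, 19), (112, 90, 0)]
[[ 0.5051 -0.1702  0.096 ]
 [ 0.5431 -0.1688  0.096 ]
 [ 0.5829 -0.1678  0.096 ]]
[189 239] [229 256] [ 0.5405 -0.2592] [71.20794677734375, 89.89210510253906] 0.033582117 [[ 0.5034 -0.2155]
 [ 0.5064 -0.3053]
 [ 0.5776 -0.3029]
 [ 0.5745 -0.2131]]
```

View pics/s2c.png

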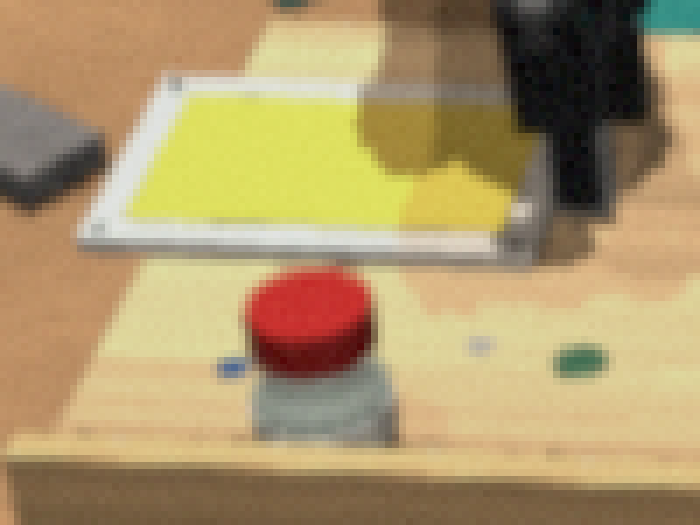

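```bash
python3 - <<'E'
from rig import *
from h import *
z=.1142
def P(y,z=z): return [.523-.012*(y+.15),y,z]
move_l(P(-.1875),feed=.03)
s=sense(); print(s["time_s"],s["position"],s["wrist_force"])
move_l(P(-.15),feed=.05)
move_l(P(-.10,.2),feed=.15)
movep([.50,.03,.33],R0)
p,d,c=wristcam(camera,camera_params,sense)
cv2.imwrite("pics/w3.png",p[:,:,::-1]); np.savez("pics/w3c.npz",**c)
for n in("top","scene"):
    p,d=camera(n); cv2.imwrite(f"pics/{n}3.png",p[:,:,::-1]); np.save(f"pics/{n}3.npy",d)
print(sense()["time_s"])
t=[cv2.imread("pics/top3.png")[145:270,280:480],cv2.imread("pics/scene3.png")[200:325,150:350]]
cv2.imwrite("pics/m3.png",cv2.resize(np.hstack(t),None,fx=2,fy=2,interpolation=2))
E
```

```text
12.9 [ 0.5234 -0.1875  0.1142] [ 0.2155  0.1088 -0.9372]
15.525
```

View pics/top3.png

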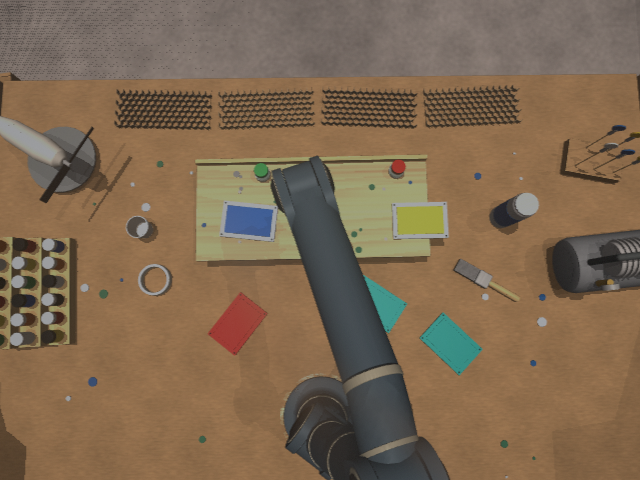

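View pics/w3.png

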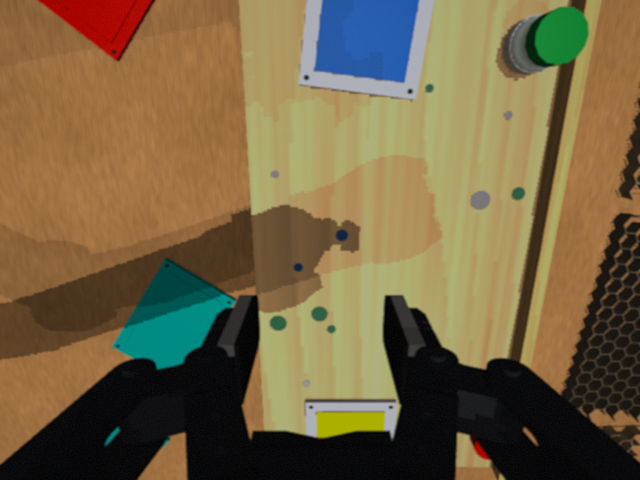

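View pics/m3.png

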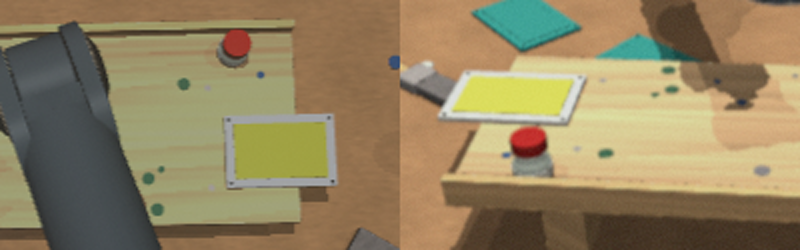

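The plate (top view cols 392–448) now sticks out past the ledge end (col ~429), the gripper is clear of it, and the blue plate and jars look unmoved. Next I'll measure the overhang and how square it is.

```bash
python3 - <<'E'
from rig import *
from h import *
for n in ("top","scene"):
    c=camera_params(n); p=cv2.imread(f"pics/{n}3.png")[:,:,::-1].copy(); d=np.load(f"pics/{n}3.npy")
    q=biggest(colmask(p,(26,110,90),(34,255,255))); r=rect(ray(q,c,.0967)); print(n,"paint",cv2.contourArea(q),r[:3])
    hsv=cv2.cvtColor(p,cv2.COLOR_RGB2HSV)
    roi=np.zeros((480,640),np.uint8); cv2.fillPoly(roi,[cv2.convexHull(q.reshape(-1,1,2))],1); roi=cv2.dilate(roi,np.ones((27,27)))
    w=((hsv[...,1]<45)&(hsv[...,2]>120)|colmask(p,(26,110,90),(34,255,255)))&(roi>0)
    q=biggest(cv2.morphologyEx(w.astype(np.uint8),cv2.MORPH_OPEN,np.ones((3,3)))); rr=rect(ray(q,c,.096)); print("plate",rr)
    # ledge end line in this view: board points by depth, away from the plate
    P=cloud(d,c); m=(abs(P[...,2]-.09)<.004)&(P[...,0]>.44)&(P[...,0]<.66)&(P[...,1]<-.2)&(P[...,1]>-.33)&(d>0)&(hsv[...,1]<110)&(hsv[...,0]>22)&~(cv2.dilate(roi,np.ones((3,3)))>0)
    G=ray(np.argwhere(m)[:,::-1],c,.09)
    E=[]
    for x in np.arange(.44,.68,.006):
        g=G[abs(G[:,0]-x)<.003]
        if len(g)>5: E.append((x,g[:,1].min()))
    E=np.array(E); print(E[:,1]); f=np.polyfit(E[:,0],E[:,1],1); print("end line at .52:",np.polyval(f,.52),"slope",f[0])
    b=biggest(colmask(p,(105,120,60),(125,255,255))&(np.arange(640)[None]<(300 if n=="top" else 640))&(np.arange(640)[None]>(0 if n=="top" else 350)))
    print("blue",rect(ray(b,c,.0967))[:3])
E
```

```text
top paint 1159.5 (array([ 0.5344, -0.2732]), [75.25537872314453, 123.33832550048828], np.float32(0.012532988))
plate (array([ 0.5342, -0.2725]), [99.8292007446289, 150.05117797851562], np.float32(-0.010455648), array([[ 0.4835, -0.347 ],
       [ 0.5833, -0.3481],
       [ 0.5849, -0.198 ],
       [ 0.485 , -0.197 ]], dtype=float32))
[-0.2906 -0.2962 -0.2966 -0.2967 -0.2945 -0.2947 -0.2949 -0.2952 -0.2953
 -0.2927 -0.293  -0.2932 -0.2712]
end line at .52: -0.29405940207039283 slope 0.02310629610858939
blue (array([0.5378, 0.1957]), [74.01941680908203, 122.52413940429688], np.float32(-0.12000928))
scene paint 813.5 (array([ 0.5406, -0.2711]), [71.14372253417969, 122.55476379394531], np.float32(0.012720856))
plate (array([ 0.5425, -0.2889]), [104.55561065673828, 187.32989501953125], np.float32(0.008219162), array([[ 0.4894, -0.1957],
       [ 0.491 , -0.383 ],
       [ 0.5955, -0.3821],
       [ 0.594 , -0.1948]], dtype=float32))
[-0.2929 -0.2939 -0.2937 -0.2903]
end line at .52: -0.3077484096886724 slope 0.13095325274535038
blue (array([0.542 , 0.1963]), [69.76313781738281, 121.97901916503906], np.float32(-0.10725234))
```

```bash
python3 - <<'E'
from rig import *
s=sense(); print(s["time_s"],s["position"],s["wrist_force"])
print(finish_job())
E
```

```text
15.525 [0.49974108 0.02766007 0.32808355] [0.10682321 0.00691831 0.83555227]
the job is handed in; nothing more can be done
None
```

I pushed the yellow plate out over the −y end of the ledge, and it now sticks out about 50 mm, a third of its length. I used both fingertips, 50 mm apart and about 2 mm above the board, against the plate's inner short edge. The job was handed in at 15.5 s with the gripper well clear.

- **Overhang:** The plate's centre is at y ≈ −0.272 and the ledge end at about −0.297. That makes the overhang 49–51 mm across the top and scene cameras.
- **Squareness:** The plate's yaw is 0.0125 rad in both views, against about 0.011–0.013 rad for the ledge.
- **Contact:** The fingertips stayed on the white plate's edge, and the pushing forces I read were only about 1–2 N. Before pushing, I touched the bare board between the plates at about 4 N to find its height.
- **Other things:** The blue plate's position is unchanged to within about 0.5 mm. The jars and everything else look unmoved in the pictures.

Some of the last checks disagreed:
- **White-rim outline, scene view:** It came out 187 mm long because it picked up something beside the plate, so I disregarded it.
- **White-rim outline, top view:** It gave a yaw of −0.010 rad, which disagrees with the painted field; I went with the field.
- **Ledge end:** My line fit afterwards was noisy, giving −0.294 from the top view and an unusable four-point fit from the scene view. I relied on the clean measurement made before the push. If −0.294 is right, the overhang is about 53 mm.

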